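# Proof-load bonded coupons on the pull tester and rack them

### The job

Proof-load every bonded coupon lying on the bench, narrowest waist first and widest last: lay it in the grips of the pull tester, draw the sprung gauge out by its handle until the pointer stands on that coupon's mark (narrow the first, medium the second, wide the third) without overshooting, hold it there for a good second, and let the gauge all the way home. Put each tested coupon away lying flat in its own rack station, the one whose pins fit its waist, and leave the other things on the bench where they are.

Things in the scene. Friction and masses are not known exactly. Their poses are not given: they have to be found in the camera images.
- coupon_narrow: narrow-waisted flat aluminium dog-bone coupon, loose, about 124 g, 140 long (own y) x 58 wide (x) x 12 thick. Heads 34 long at both ends, between them a waist 12 wide, 72 long, dark glue line across its middle. Symmetric. Origin: centre of the underside. May be absent. Proof load: first mark of the gauge, 20 mm draw
- coupon_medium: medium-waisted flat aluminium dog-bone coupon, loose, about 148 g, 140 long (own y) x 58 wide (x) x 12 thick. Heads 34 long at both ends, between them a waist 24 wide, 72 long, dark glue line across its middle. Symmetric. Origin: centre of the underside. May be absent. Proof load: second mark of the gauge, 40 mm draw
- coupon_wide: wide-waisted flat aluminium dog-bone coupon, loose, about 172 g, 140 long (own y) x 58 wide (x) x 12 thick. Heads 34 long at both ends, between them a waist 36 wide, 72 long, dark glue line across its middle. Symmetric. Origin: centre of the underside. May be absent. Proof load: third mark of the gauge, 60 mm draw
- tester: bench pull tester, fixed; grey base 100 wide (own x), 12 thick, y +94 to -200 mm. Origin on the table under the nest centre. Two steel grips, mirrored about y = 0, the one at +y fixed, the one at -y on the carriage; then the gauge, drawn to -y. Each has a pocket for a head, 64 wide, floor 30 above the table, walls 46 high at its sides and outer end (|y| 74)
- nest (a point): where a coupon's origin belongs, centre of the tester's nest, 30 above the table; coupon along tester y (2.5 mm play each way), 3 mm play across. Lugs at |y| 23.5 to 33.5, 46 high, stand 40 apart either side of the waist and catch the shoulders. Between the lugs 47 mm of waist is free for fingers, base 18 below the coupon
- carriage: moving grip of the tester and, on it, the spring case of the gauge (56 wide, y -84 to -192, top 38 above the table). Origin and axes as the tester's when home. It runs about 5 mm (2 to 9) to -y under a light spring until the coupon is taut and bears the load, and returns when the gauge is let home
- gauge (a joint): draw of the gauge out of its case, m: 0 home, grows as the handle is pulled to tester -y, stop 0.078. Spring 2 N at 0 plus 0.25 N per mm; it pulls itself home. Red pointer bar over a white scale; bold lines with one, two, three dots at 0.020, 0.040, 0.060 are the first, second, third mark. The hand travels the carriage's 5 mm more than the draw
- pull_bar (a point): middle of the black grip bar of the gauge's D handle: bar 13 thick, 76 long along tester x, centre 29 above the table, at tester (0, -258) mm when home. Two arms 72 apart lead back 50 to a cross rod 10 thick at the case, leaving 38 mm free behind the bar for a finger from above; free space outside, only the table beneath
- station_narrow: narrow coupon's station, one of three in the fixed rack, 74 apart along own x in any order. Origin: its underside centre, 8 above the table. Coupon lies along own y, underside 16 above the origin, on two blocks (|y| 38-68), waist between four steel pins 8 thick, tops at 34, at x +-12.5, y +-29: 2.5 mm play across, 3 along. Between pins 50 free along y; floor 12 below coupon
- station_medium: medium coupon's station, one of three in the fixed rack, 74 apart along own x in any order. Origin: its underside centre, 8 above the table. Coupon lies along own y, underside 16 above the origin, on two blocks (|y| 38-68), waist between four steel pins 8 thick, tops at 34, at x +-18.5, y +-29: 2.5 mm play across, 3 along. Between pins 50 free along y; floor 12 below coupon
- station_wide: wide coupon's station, one of three in the fixed rack, 74 apart along own x in any order. Origin: its underside centre, 8 above the table. Coupon lies along own y, underside 16 above the origin, on two blocks (|y| 38-68), waist between four steel pins 8 thick, tops at 34, at x +-24.5, y +-29: 2.5 mm play across, 3 along. Between pins 50 free along y; floor 12 below coupon
- gelbox_a: bystander, leave it: clear plastic sample box 74 x 74 x 22, origin under its centre
- gelbox_b: bystander, leave it: another clear sample box 74 x 74 x 22, origin under its centre
- wafer_case: bystander, leave it: round clear wafer case, 116 across, 18 high, origin under its centre
- tweezers: bystander, leave it: steel tweezers 170 long, 8 wide, 6 high, lying along own x
- objective_can: bystander, leave it: upright black lens canister, 46 across, 66 high
- rinse_bottle: bystander, leave it: white plastic bottle, 68 across, 170 high
- dish: bystander, leave it: glass dish, 90 across, 18 high
- mouse: bystander, leave it: black computer mouse 105 x 60 x 32
Not all that is in view belongs to the job. Leave any brown look-alike of the coupon_wide alone.

How it is judged:
On the way, in this order (a step that is already met when the one before it is completed fails the run):
1. the narrow coupon lies in the grips and is held under load with the pointer on the first mark (within 4.5 mm) for 0.6 s; pull bar to coupon is 260.5 mm plus the draw when taut (x of coupon_narrow in the frame of tester between -0.006 and 0.006 m and y of coupon_narrow in the frame of tester between -0.01 and 0.006 m and z of coupon_narrow in the frame of tester between 0.026 and 0.0435 m and angle between the y axis of coupon_narrow and the y axis of tester, either way round below 0.1 rad and contact force between coupon_narrow and carriage above 2 N and horizontal distance between coupon_narrow and pull_bar between 0.276 and 0.285 m), for 0.6 s.
2. the medium coupon lies in the grips and is held under load with the pointer on the second mark (within 4.5 mm) for 0.6 s; pull bar to coupon is 260.5 mm plus the draw when taut (x of coupon_medium in the frame of tester between -0.006 and 0.006 m and y of coupon_medium in the frame of tester between -0.01 and 0.006 m and z of coupon_medium in the frame of tester between 0.026 and 0.0435 m and angle between the y axis of coupon_medium and the y axis of tester, either way round below 0.1 rad and contact force between coupon_medium and carriage above 2 N and horizontal distance between coupon_medium and pull_bar between 0.296 and 0.305 m), for 0.6 s.
3. the wide coupon lies in the grips and is held under load with the pointer on the third mark (within 4.5 mm) for 0.6 s; pull bar to coupon is 260.5 mm plus the draw when taut (x of coupon_wide in the frame of tester between -0.006 and 0.006 m and y of coupon_wide in the frame of tester between -0.01 and 0.006 m and z of coupon_wide in the frame of tester between 0.026 and 0.0435 m and angle between the y axis of coupon_wide and the y axis of tester, either way round below 0.1 rad and contact force between coupon_wide and carriage above 2 N and horizontal distance between coupon_wide and pull_bar between 0.316 and 0.325 m), for 0.6 s.
At the end, for the whole second after the job is handed in: every coupon present lies flat and at rest in its own station (centre within 6 mm across and 7 mm along, within 0.12 rad, down between the pins on the blocks) and the gauge is home (draw under 4 mm) (x of coupon_narrow in the frame of station_narrow between -0.006 and 0.006 m and y of coupon_narrow in the frame of station_narrow between -0.007 and 0.007 m and z of coupon_narrow in the frame of station_narrow between 0.012 and 0.0305 m and angle between the y axis of coupon_narrow and the y axis of station_narrow, either way round below 0.12 rad and angle between the z axis of coupon_narrow and the z axis of station_narrow, either way round below 0.1 rad and linear speed of each of coupon_narrow, coupon_medium, coupon_wide below 0.02 m/s and x of coupon_medium in the frame of station_medium between -0.006 and 0.006 m and y of coupon_medium in the frame of station_medium between -0.007 and 0.007 m and z of coupon_medium in the frame of station_medium between 0.012 and 0.0305 m and angle between the y axis of coupon_medium and the y axis of station_medium, either way round below 0.12 rad and angle between the z axis of coupon_medium and the z axis of station_medium, either way round below 0.1 rad and x of coupon_wide in the frame of station_wide between -0.006 and 0.006 m and y of coupon_wide in the frame of station_wide between -0.007 and 0.007 m and z of coupon_wide in the frame of station_wide between 0.012 and 0.0305 m and angle between the y axis of coupon_wide and the y axis of station_wide, either way round below 0.12 rad and angle between the z axis of coupon_wide and the z axis of station_wide, either way round below 0.1 rad and value of joint gauge below 0.004 m); the robot touches nothing.
It fails at once if the coupon in the grips is loaded more than 10 mm past its mark (told by how far the pull bar stands from the coupon under load: 260.5 mm plus the draw) ((horizontal distance between coupon_narrow and tester below 0.015 m and contact force between coupon_narrow and carriage above 2 N and horizontal distance between coupon_narrow and pull_bar above 0.2905 m) or (horizontal distance between coupon_medium and tester below 0.015 m and contact force between coupon_medium and carriage above 2 N and horizontal distance between coupon_medium and pull_bar above 0.3105 m) or (horizontal distance between coupon_wide and tester below 0.015 m and contact force between coupon_wide and carriage above 2 N and horizontal distance between coupon_wide and pull_bar above 0.3305 m)).
It fails at once if one of the bystanders is knocked more than 5 cm from its place (distance of any of gelbox_a, gelbox_b, wafer_case, tweezers, objective_can, rinse_bottle, dish, mouse from where it was at the start of the episode above 0.05 m).
Of coupon_narrow, coupon_medium, coupon_wide only 2 to 3 are there at a start; the rules pass over those that are not, and their reading is None.
At some moment in a run one of coupon_narrow, coupon_medium, coupon_wide may be knocked a few centimetres aside while the robot is not near it.
Once in a run the grip may slacken for a moment while it holds something.
It also fails if it takes over 210 s, if anything falls off the work surface, if the arm or the gripper's body presses on something with over 40 N, if the wrist force passes 120 N, or if a joint passes its speed limit or range.

### The arm

A 6-joint arm with a two-finger parallel gripper is mounted at the origin on the work surface. World frame = base frame: x ahead of the robot, y to its left, z up, the work surface at z = 0. Lengths are in m, angles in rad, forces in N, time in s.
With the tool pointing down it reaches from about 0.3 to 0.75 m from the base axis. Payload 8.5 kg.
Tool frame: the origin (TCP) lies on the centre line of the jaws, within the pads' length; the fingertips stand 19 mm ahead of it and the grasp point (between the pads) is the TCP; z points along the fingers, y is the line along which they close (so a half turn about z gives the same grasp; the last joint's range is limited). The gripper opens to 88 mm and grips with 3 to 60 N. Pads are 18 mm wide; open, the fingers measure 123 mm over their backs; the gripper's body (75 mm by 187 mm) begins 45 mm behind the grasp point.
Start: joints at [-1.54, 0.381, 1.297, -0, 1.464, -0.215], TCP at [0.134, -0.533, 0.258] pointing down, gripper open.
Joint ranges: [-3.11, 3.11], [-0.89, 2.33], [0.22, 2.48], [-1.42, 4.56], [0.17, 2.85], [-2.88, 2.88]. Speed limits (rad/s): [2.39, 2.39, 3.14, 3.14, 3.14, 3.14].

### API

Orientations are given as a unit quaternion [x, y, z, w].
In Python, from station import robot, grip, kin, status, capture, camera_info, order, spotter gives the robot as it stands. Calls block until the motion is done:
- robot.reach(position, orientation): joint-space move of the TCP to a pose.
- robot.move_straight(position, orientation=None, speed=0.15): straight line of the TCP; orientation=None keeps the orientation; speed is the mean speed in m/s.
- robot.goto_joints(angles): joint-space move.
- grip(opening, strength=None): finger opening in m; strength is the grip in N (None keeps the last); returns when the fingers have stopped.
- robot.dwell(seconds).
- kin.inverse_kinematics(position, orientation): joint angles nearest the present ones, or None.
- status.observe(): the state.
- capture(name): name is "side" or "top"; returns the picture (400x640x3 uint8, blue, green, red); there is no depth.
- camera_info(name): a dict with "K" (3x3 intrinsics, pixels), "k1" (the pictures are not rectified: a ray, as slopes to the right and down, at radius r is drawn at 1 + k1 r^2 times it, then the intrinsics apply), "world_from_camera" (4x4, takes a point from camera to world coordinates). Camera axes: x right, y down, z forward; pixel columns grow to the right and rows downward; lengths in m; the calibration is good to about 2 mm. A picture is of the moment at which its call begins. camera_info takes no time and is no camera call.
A pose or a line that the arm cannot do raises robot.MotionError and nothing moves.
- order.finish_job(): hands the job in, once; it reports no verdict.
Trained networks look in the newest picture that a camera, given by its name, has taken for a name from the list of things; names that differ only in an ending like _2 or _b are one class to them, and where a whole thing is asked for, a point or a joint stands for the part that bears it (a point fixed in the world has none). Each returns a list of dicts, best first, with "score" (0 to 1); they miss things now and then, are a little off and sometimes report something else, mostly with a low value. They report only what shows in the picture. A call takes as long as a camera call. They do not tell look-alikes from the thing itself.
- spotter.find_in(camera, name): "bbox" ([left, top, right, bottom] in pixels, round what is visible of it).
- spotter.outline_of(camera, name): "region" (400x640 bool, what is visible of it) and "bbox" ([left, top, right, bottom] in pixels, round what is visible of it).
- spotter.landmark_of(camera, name): "pixel" ([column, row] in pixels: a listed point, or the origin of a listed thing).
The state is a dict: "clock": time; "q": joint angles; "dq": joint speeds; "joint_torque": joint torques, N m; "ee_pos": TCP position; "tcp_rot": TCP orientation; "wrist_force": force on the tool from outside, world axes, zero at the start; "moment": the same for the moment, N m; "finger_gap": finger opening in m.
Only numpy, scipy, OpenCV 4.12 (cv2) and the standard library are available. Lean on these libraries where they do the work, as an engineer would, in place of code of your own. Each camera call takes 0.05 s, during which the arm holds its last target. There are 200 camera calls.

## Working session

There is one attempt and no reset: what is moved stays moved. The work goes in short steps, each a Python script; the robot and the scene stay as the last script left them, time stands still between calls to the robot, and variables do not carry over. Pictures are saved under pics/ and viewed, on a budget of 14 in all, crops included, one or two more only if the job needs it, and the job is handed in when it is done.

```bash
ls; mkdir -p pics
cat > h.py <<'E'
import numpy as np, cv2
from station import robot, grip, kin, status, capture, camera_info, order, spotter
def ray(cam,px):
    c=camera_info(cam);K=np.array(c["K"]);T=np.array(c["world_from_camera"])
    d=np.array([(px[0]-K[0,2])/K[0,0],(px[1]-K[1,2])/K[1,1]])
    u=d.copy()
    for _ in range(20): u=d/(1+c["k1"]*(u@u))
    return T[:3,3],T[:3,:3]@np.array([u[0],u[1],1])
def at(cam,px,z):
    o,v=ray(cam,px); return o+v*(z-o[2])/v[2]
def proj(cam,P):
    c=camera_info(cam);K=np.array(c["K"]);T=np.array(c["world_from_camera"])
    p=T[:3,:3].T@(np.array(P)-T[:3,3]);u=p[:2]/p[2];u=u*(1+c["k1"]*(u@u))
    return np.array([K[0,0]*u[0]+K[0,2],K[1,1]*u[1]+K[1,2]])
E
python3 - <<'E'
from h import *
for c in("side","top"):
    im=capture(c);cv2.imwrite(f"pics/{c}0.png",im)
    i=camera_info(c);print(c,np.round(i["K"],1).tolist(),i["k1"],np.round(i["world_from_camera"],3).tolist())
for n in["coupon_narrow","coupon_medium","coupon_wide","tester","nest","carriage","pull_bar","station_narrow","station_medium","station_wide"]:
    for c in("top","side"):
        print(n,c,[(np.round(r["pixel"]).tolist(),round(r["score"],2)) for r in spotter.landmark_of(c,n)[:3]])
s=status.observe();print(s["clock"],s["tcp_rot"])
E
```

```text
pics
side [[497.2, 0.0, 315.1], [0.0, 497.2, 197.4], [0.0, 0.0, 1.0]] 0.03191736611279711 [[-0.847, -0.283, 0.45, -0.263], [-0.531, 0.478, -0.7, 1.102], [-0.017, -0.831, -0.555, 0.997], [0.0, 0.0, 0.0, 1.0]]
top [[397.0, 0.0, 324.0], [0.0, 397.0, 200.9], [0.0, 0.0, 1.0]] -0.0823855974936708 [[-0.007, -0.996, 0.084, 0.392], [-1.0, 0.007, -0.006, -0.073], [0.005, -0.084, -0.996, 1.209], [0.0, 0.0, 0.0, 1.0]]
coupon_narrow top [([390.0, 220.0], 0.83)]
coupon_narrow side [([357.0, 192.0], 0.72)]
coupon_medium top [([267.0, 223.0], 0.6)]
coupon_medium side [([300.0, 244.0], 0.89), ([263.0, 222.0], 0.68), ([182.0, 248.0], 0.28)]
coupon_wide top [([183.0, 297.0], 0.87), ([331.0, 218.0], 0.81), ([299.0, 120.0], 0.57)]
coupon_wide side [([324.0, 329.0], 0.95), ([303.0, 245.0], 0.65), ([331.0, 213.0], 0.58)]
tester top [([276.0, 170.0], 0.66)]
tester side [([264.0, 224.0], 0.97)]
nest top [([275.0, 169.0], 0.8), ([276.0, 167.0], 0.43)]
nest side [([264.0, 216.0], 0.68)]
carriage top [([279.0, 164.0], 0.78), ([275.0, 165.0], 0.3), ([247.0, 116.0], 0.23)]
carriage side [([262.0, 223.0], 0.83)]
pull_bar top [([358.0, 154.0], 0.69)]
pull_bar side [([296.0, 180.0], 0.61)]
station_narrow top [([192.0, 195.0], 0.85), ([443.0, 199.0], 0.33)]
station_narrow side [([238.0, 278.0], 0.89)]
station_medium top [([198.0, 225.0], 0.72), ([444.0, 201.0], 0.48)]
station_medium side [([259.0, 290.0], 0.78)]
station_wide top [([193.0, 175.0], 0.74), ([275.0, 166.0], 0.56)]
station_wide side [([217.0, 264.0], 0.83), ([365.0, 169.0], 0.23)]
1.1 [ 9.92458539e-01  1.22580784e-01  5.54019605e-06 -4.99276156e-06]
```

Run:
```python
import cv2
im=cv2.imread("pics/top0.png");cv2.imwrite("pics/top0c.png",cv2.resize(im[90:340,130:470],None,fx=2.35,fy=2.35,interpolation=cv2.INTER_CUBIC))
im=cv2.imread("pics/side0.png");cv2.imwrite("pics/side0c.png",cv2.resize(im[130:380,130:450],None,fx=2.4,fy=2.4,interpolation=cv2.INTER_CUBIC))
```

```text
(no output)
```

View pics/top0c.png

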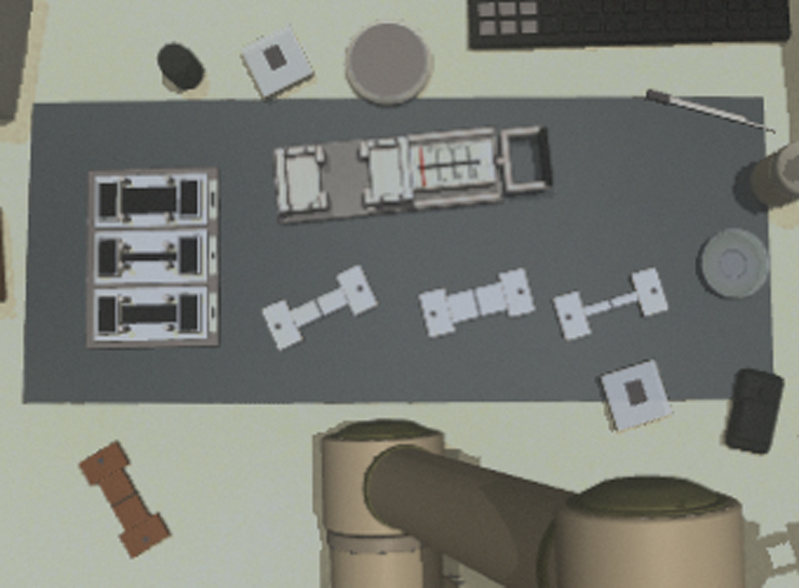

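View pics/side0c.png

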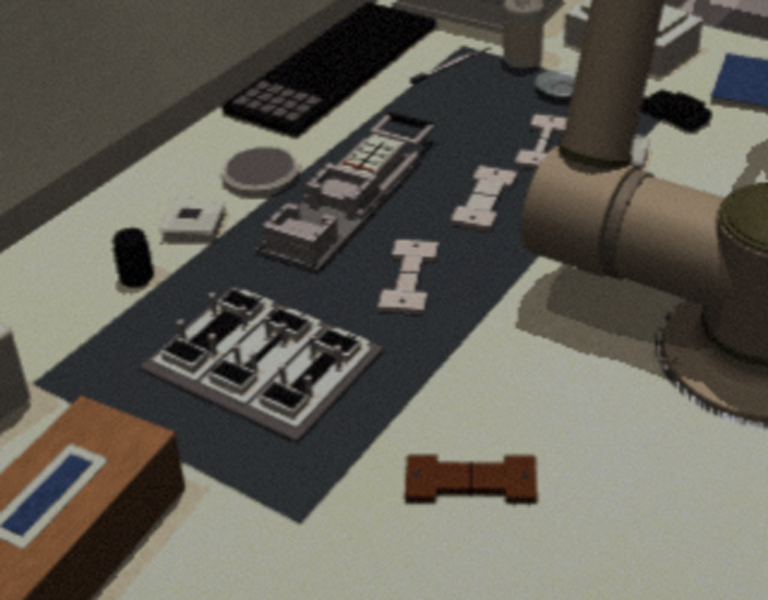

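The top view shows a narrow coupon at px (390,220), a wide one at (333,218) and a medium one at (266,221). The tester is at about (275,168), its handle on the right. The rack's stations, top to bottom, are wide, narrow and medium. The brown look-alike is at the lower left. Next I'll fit the poses.

```bash
cat >> h.py <<'E'
def rect(cam,region,z):
    cs,_=cv2.findContours(region.astype(np.uint8),cv2.RETR_EXTERNAL,cv2.CHAIN_APPROX_NONE)
    c=max(cs,key=cv2.contourArea)[:,0,:]
    w=np.array([at(cam,p,z)[:2] for p in c.astype(float)])
    (cx,cy),(a,b),t=cv2.minAreaRect((w*1000).astype(np.float32))
    if a<b: a,b,t=b,a,t+90
    t=np.radians(t); 
    t=(t)%np.pi   # long-axis heading in world
    return round(cx/1000,4),round(cy/1000,4),round(a),round(b),round(t,3),round(cv2.contourArea((w*1000).astype(np.float32)))
E
python3 - <<'E'
from h import *
capture("top");capture("side")
for n,z in[("coupon_narrow",.012),("coupon_medium",.012),("coupon_wide",.012),("tester",.012),("station_narrow",.012)]:
    for c in("top","side"):
        for r in spotter.outline_of(c,n)[:3]:
            if r["score"]>.4: print(n,c,round(r["score"],2),[round(float(v)) for v in r["bbox"]],rect(c,r["region"],z))
for n,z in[("nest",.03),("pull_bar",.029),("station_narrow",.008),("station_medium",.008),("station_wide",.008),("tester",0),("coupon_narrow",0),("coupon_medium",0),("coupon_wide",0)]:
    for c in("top","side"):
        for r in spotter.landmark_of(c,n)[:2]:
            if r["score"]>.5: print(n,c,round(r["score"],2),np.round(at(c,r["pixel"],z)[:2],4))
E
```

```text
coupon_narrow top 0.93 [366, 205, 415, 233] (0.4374, -0.2762, 144, 58, np.float64(1.85), 4226)
coupon_narrow top 0.41 [309, 204, 355, 233] (0.4408, -0.1056, 138, 62, np.float64(1.809), 6092)
coupon_narrow side 0.74 [347, 178, 366, 202] (0.4418, -0.2624, 150, 50, np.float64(1.794), 3772)
coupon_medium top 0.72 [243, 205, 288, 239] (0.4364, 0.0975, 144, 60, np.float64(2.017), 5577)
coupon_medium side 0.85 [290, 229, 314, 261] (0.4326, 0.1086, 149, 60, np.float64(2.013), 6000)
coupon_wide top 0.71 [309, 205, 360, 233] (0.4422, -0.1055, 135, 57, np.float64(1.803), 5388)
coupon_wide top 0.64 [162, 278, 201, 331] (0.1912, 0.347, 142, 65, np.float64(0.527), 7029)
coupon_wide top 0.43 [248, 146, 360, 187] (0.6104, -0.0216, 355, 101, np.float64(1.661), 29477)
coupon_wide side 0.92 [301, 317, 354, 341] (0.1901, 0.356, 142, 69, np.float64(0.547), 7470)
coupon_wide side 0.74 [319, 198, 343, 227] (0.4378, -0.0924, 151, 57, np.float64(1.822), 6570)
tester top 0.65 [287, 144, 364, 177] (0.6178, -0.0824, 245, 95, np.float64(1.627), 15916)
station_narrow top 0.78 [169, 189, 224, 212] (0.5022, 0.3137,
[... 329 characters left out ...]
pull_bar side 0.51 [ 0.6329 -0.1981]
station_narrow top 0.63 [0.5032 0.3297]
station_narrow side 0.88 [0.5005 0.3252]
station_medium top 0.62 [0.4233 0.3037]
station_medium side 0.84 [0.4331 0.3251]
station_wide top 0.79 [0.5744 0.3186]
station_wide side 0.94 [0.5964 0.3159]
tester top 0.72 [0.6067 0.064 ]
tester side 0.69 [0.6022 0.0584]
coupon_narrow top 0.67 [ 0.4381 -0.2871]
coupon_narrow side 0.62 [ 0.4365 -0.2545]
coupon_narrow side 0.58 [ 0.6678 -0.2255]
coupon_medium top 0.97 [0.4228 0.0998]
coupon_medium side 0.56 [0.4375 0.087 ]
coupon_wide top 0.86 [0.1984 0.3497]
coupon_wide top 0.63 [ 0.4377 -0.1064]
coupon_wide side 0.67 [ 0.6865 -0.3776]
coupon_wide side 0.65 [ 0.455  -0.0992]
```

```bash
cat >> h.py <<'E'
from scipy.optimize import minimize
def avg(cam,n=6): return np.mean([capture(cam).astype(float) for _ in range(n)],0)
def gradmap(im,s=1.0):
    g=cv2.GaussianBlur(im.astype(np.float32).mean(2),(0,0),s)
    return cv2.Sobel(g,cv2.CV_32F,1,0)/8,cv2.Sobel(g,cv2.CV_32F,0,1)/8
def projn(cam,P):
    c=camera_info(cam);K=np.array(c["K"]);T=np.array(c["world_from_camera"])
    p=(np.asarray(P)-T[:3,3])@T[:3,:3];u=p[:,:2]/p[:,2:];u=u*(1+c["k1"]*(u**2).sum(1,keepdims=True))
    return u@K[:2,:2].T+K[:2,2]
def box(x0,x1,y0,y1,z): return [((x0,y0,z),(x1,y0,z)),((x1,y0,z),(x1,y1,z)),((x1,y1,z),(x0,y1,z)),((x0,y1,z),(x0,y0,z))]
def pts(segs,pose):
    x,y,t=pose;R=np.array([[np.cos(t),-np.sin(t),0],[np.sin(t),np.cos(t),0],[0,0,1]])
    A=[];B=[]
    for a,b in segs:
        a,b=np.array(a,float),np.array(b,float);n=max(5,int(np.linalg.norm(b-a)/.003))
        for s in np.linspace(.03,.97,n): A.append(a+s*(b-a));B.append(a+(s*(b-a)+.002*(b-a)/np.linalg.norm(b-a)))
    return np.array(A)@R.T+[x,y,0],np.array(B)@R.T+[x,y,0]
def score(pose,segs,maps):
    tot=0
    A,B=pts(segs,pose)
    for cam,(gx,gy) in maps.items():
        a=projn(cam,A);b=projn(cam,B);d=b-a;d/=np.linalg.norm(d,axis=1,keepdims=True)
        m=a.astype(np.float32).reshape(-1,1,2)
        vx=cv2.remap(gx,m,None,cv2.INTER_LINEAR)[:,0];vy=cv2.remap(gy,m,None,cv2.INTER_LINEAR)[:,0]
        tot+=np.minimum(np.abs(-vx*d[:,1]+vy*d[:,0]),15).mean()
    return tot
def fit(p0,segs,ims,span=(.012,.012,.05)):
    p=np.array(p0,float)
    for s,f in((2.5,1),(1.0,.35)):
        maps={c:gradmap(i,s) for c,i in ims.items()}
        g=[(score(p+np.array([a,b,c])*f,segs,maps),a,b,c) for a in np.linspace(-1,1,9)*span[0] for b in np.linspace(-1,1,9)*span[1] for c in np.linspace(-1,1,7)*span[2]]
        p=p+np.array(max(g)[1:])*f
        r=minimize(lambda q:-score(q*[1,1,5],segs,maps),p/[1,1,5],method="Nelder-Mead",options=dict(initial_simplex=(p+np.array([[0,0,0],[.002,0,0],[0,.002,0],[0,0,.01]]))/[1,1,5]))
        p=r.x*[1,1,5]
    return p,-r.fun
TEST=box(-.05,.05,-.2,.094,.012)+box(-.028,.028,-.192,-.084,.038)+box(-.038,.038,-.2645,-.2515,.0355)
E
python3 - <<'E'
from h import *
ims={c:avg(c) for c in("top","side")}
np.savez("ims0.npz",**ims)
for w in({"top":ims["top"]},{"side":ims["side"]},ims):
    print(list(w),fit((.604,.062,.088),TEST,w))
p,_=fit((.604,.062,.088),TEST,ims)
from math import *
o=[]
for cam,win in(("top",(230,130,140,70)),("side",(225,165,100,90))):
    x,y,w,h=win;k=5.5 if cam=="top" else 4;im=cv2.resize(ims[cam].astype(np.uint8)[y:y+h,x:x+w],None,fx=k,fy=k,interpolation=cv2.INTER_CUBIC)
    A,_=pts(TEST+box(-.032,.032,.034,.074,.046),p)
    for q in projn(cam,A): cv2.circle(im,tuple(int(v) for v in ((q-[x,y]+.5)*k)),1,(0,0,255),-1)
    o.append(im)
cv2.imwrite("pics/fit1.png",cv2.vconcat([o[0][:300,:760],])); cv2.imwrite("pics/fit1.png",o[0])
k=4.5;im=ims["top"].astype(np.uint8)[160:242,160:230];im=cv2.resize(im,None,fx=6,fy=6,interpolation=cv2.INTER_CUBIC)
h=max(im.shape[0],o[1].shape[0])
pad=lambda a:cv2.copyMakeBorder(a,0,h-a.shape[0],0,0,cv2.BORDER_CONSTANT)
m=np.hstack([pad(o[1]),pad(im)]);m=cv2.resize(m,None,fx=min(1,770/m.shape[1],600/m.shape[0]),fy=min(1,770/m.shape[1],600/m.shape[0]));cv2.imwrite("pics/fit2.png",m)
E
```

```text
['top'] (array([0.60285833, 0.06372905, 0.09436924]), np.float64(11.105424088123328))Traceback (most recent call last):
  File "<stdin>", line 5, in <module>
  File "h.py", line 54, in fit
    g=[(score(p+np.array([a,b,c])*f,segs,maps),a,b,c) for a in np.linspace(-1,1,9)*span[0] for b in np.linspace(-1,1,9)*span[1] for c in np.linspace(-1,1,7)*span[2]]
        ~~~~~^^^^^^^^^^^^^^^^^^^^^^^^^^^^^^^^^
  File "h.py", line 45, in score
    a=projn(cam,A);b=projn(cam,B);d=b-a;d/=np.linalg.norm(d,axis=1,keepdims=True)
                     ~~~~~^^^^^^^
  File "h.py", line 30, in projn
    c=camera_info(cam);K=np.array(c["K"]);T=np.array(c["world_from_camera"])
ValueError: time passes only in moves, steps and waits
```

```bash
sed -i 's/^from station import.*/&\n_ci={c:camera_info(c) for c in("top","side")}\ncamera_info=lambda c:_ci[c]/' h.py
cat > ov.py <<'E'
from h import *
def overlay(ims,segs,pose,wins,out):
    o=[]
    for cam,(x,y,w,h),k in wins:
        im=cv2.resize(ims[cam].astype(np.uint8)[y:y+h,x:x+w],None,fx=k,fy=k,interpolation=cv2.INTER_CUBIC)
        if pose is not None:
            for q in projn(cam,pts(segs,pose)[0]): cv2.circle(im,tuple(int(v) for v in ((q-[x,y]+.5)*k)),1,(0,0,255),-1)
        o.append(im)
    H=max(i.shape[0] for i in o)
    m=np.hstack([cv2.copyMakeBorder(a,0,H-a.shape[0],0,0,cv2.BORDER_CONSTANT) for a in o])
    f=min(1,798/m.shape[1],598/m.shape[0]);cv2.imwrite(out,cv2.resize(m,None,fx=f,fy=f))
E
python3 - <<'E'
from h import *; from ov import overlay
ims=dict(np.load("ims0.npz"))
for w in({"top":ims["top"]},{"side":ims["side"]},ims):
    p,s=fit((.604,.062,.088),TEST,w);print(list(w),np.round(p,4),s)
overlay(ims,TEST+box(-.032,.032,.034,.074,.046),p,[("top",(235,135,130,60),6)],"pics/fit1.png")
overlay(ims,[],None,[("top",(160,160,70,82),6),("side",(185,245,110,80),4.5)],"pics/fit2.png")
print(status.observe()["clock"])
E
```

```text
['top'] [0.6029 0.0637 0.0944] 11.105424088123328
['side'] [0.6102 0.0273 0.129 ] 9.548979165670604
['top', 'side'] [0.6034 0.0641 0.0936] 19.741707561963004
3.2
```

View pics/fit1.png

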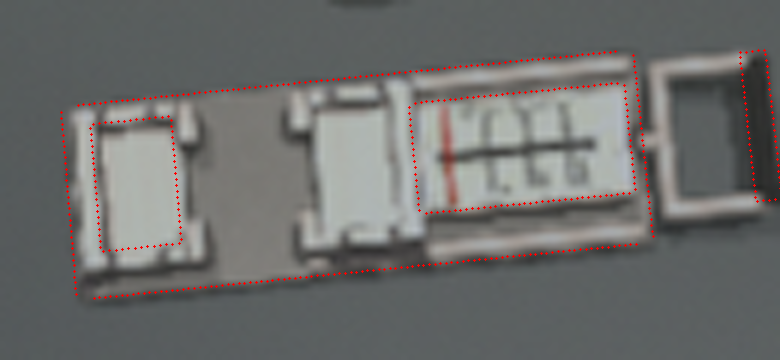

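View pics/fit2.png

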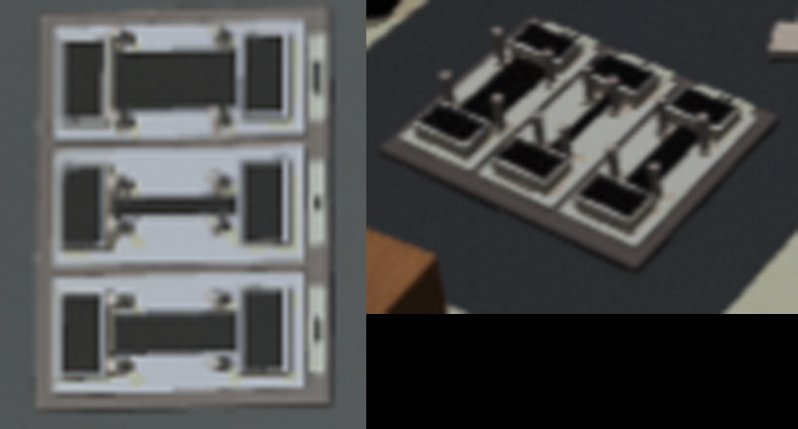

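Run:
```python
from h import *
ims=dict(np.load("ims0.npz"))
for cam,(x,y,w,h),k in(("top",(165,160,55,80),5),("side",(190,248,105,75),5)):
    g=cv2.resize(ims[cam][y:y+h,x:x+w].mean(2).astype(np.float32),None,fx=k,fy=k,interpolation=cv2.INTER_CUBIC)
    for th in (45,60):
        n,l,st,ce=cv2.connectedComponentsWithStats((g<th).astype(np.uint8))
        print(cam,th,g.min(),g.max())
        for i in range(1,n):
            a=st[i,4]/k/k
            if 8<a<250:
                px=(ce[i]+.5)/k-.5+[x,y]
                print("  area %.0f px %s z24 %s z12 %s"%(a,np.round(px,1),np.round(at(cam,px,.024)[:2],4),np.round(at(cam,px,.012)[:2],4)))
```

```text
top 45 26.454739 197.4674
  area 19 px [210.3 174. ] z24 [0.5765 0.2641] z12 [0.5784 0.2675]
  area 12 px [191.5 170.4] z24 [0.588  0.3222] z12 [0.59   0.3262]
  area 10 px [195.7 198.4] z24 [0.5024 0.3072] z12 [0.5035 0.3111]
  area 9 px [189.6 199.6] z24 [0.499  0.3258] z12 [0.5001 0.3298]
  area 9 px [177.4 222.8] z24 [0.4292 0.3617] z12 [0.4296 0.3661]
top 60 26.454739 197.4674
  area 84 px [210.  173.7] z24 [0.5774 0.265 ] z12 [0.5792 0.2684]
  area 81 px [175.5 174.4] z24 [0.5761 0.3714] z12 [0.578  0.3759]
  area 221 px [192.8 174.8] z24 [0.5745 0.3177] z12 [0.5764 0.3216]
  area 86 px [209.9 198.2] z24 [0.5027 0.2639] z12 [0.5038 0.2673]
  area 83 px [175.2 199. ] z24 [0.5011 0.3703] z12 [0.5022 0.3748]
  area 51 px [192.8 199. ] z24 [0.5008 0.3162] z12 [0.5019 0.3202]
  area 87 px [209.9 222.7] z24 [0.4292 0.2626] z12 [0.4295 0.266 ]
  area 84 px [175.  223.4] z24 [0.4274 0.3691] z12 [0.4278 0.3736]
  area 140 px [192.9 223.2] z24 [0.4277 0.3143] z12 [0.428  0.3182]
side 45 4.5860004 167.82724
  area 78 px [213.8 253.9] z24 [0.6257 0.2926] z12 [0.6366 0.2827]
  area 27 px [2
[... 1586 characters left out ...]
946]
  area 22 px [225.4 315. ] z24 [0.4333 0.4631] z12 [0.4419 0.4552]
  area 11 px [211.5 316.1] z24 [0.4617 0.4848] z12 [0.4706 0.4772]
  area 19 px [218.  317.8] z24 [0.4432 0.4804] z12 [0.4519 0.4727]
  area 10 px [235.  317.6] z24 [0.4059 0.4572] z12 [0.4141 0.4493]
  area 10 px [240.3 319.5] z24 [0.39  0.455] z12 [0.3981 0.447 ]
  area 9 px [211.3 320.1] z24 [0.4529 0.4951] z12 [0.4617 0.4876]
side 60 4.5860004 167.82724
  area 173 px [246.  268.1] z24 [0.5012 0.2929] z12 [0.5106 0.2829]
  area 97 px [226.4 284.2] z24 [0.5063 0.3738] z12 [0.5158 0.3649]
  area 13 px [211.7 281.4] z24 [0.5496 0.3863] z12 [0.5597 0.3774]
  area 14 px [247.7 300.1] z24 [0.4166 0.3912] z12 [0.425  0.3825]
```

```bash
cat >> h.py <<'E'
from scipy.spatial.transform import Rotation as Ro
def cseg(w,z=.012):
    a,b,c,d=w/2,.029,.036,.070
    P=[(-b,-d),(b,-d),(b,-c),(a,-c),(a,c),(b,c),(b,d),(-b,d),(-b,c),(-a,c),(-a,-c),(-b,-c)]
    return [((*P[i],z),(*P[(i+1)%12],z)) for i in range(12)]
W=dict(narrow=.012,medium=.024,wide=.036)
def q(psi):
    a=(psi+np.pi/2)/2; return np.array([np.cos(a),np.sin(a),0,0])
def quat(psi,pos):
    best=None
    for k in(-1,0,1):
        Q=q(psi+k*np.pi);j=kin.inverse_kinematics(list(pos),list(Q))
        if j is not None and (best is None or abs(j[5])<best[0]): best=(abs(j[5]),Q)
    return best[1]
def at_pose(x,y,z,psi): 
    Q=quat(psi,(x,y,z)); robot.reach([x,y,z],list(Q)); return Q
def wf(): return np.round(status.observe()["wrist_force"],2)
def loc(T,x,y):
    c,s=np.cos(T[2]),np.sin(T[2]); return T[0]+c*x-s*y,T[1]+s*x+c*y
def inv(T,p):
    c,s=np.cos(T[2]),np.sin(T[2]);d=np.array(p[:2])-T[:2]; return c*d[0]+s*d[1],-s*d[0]+c*d[1]
TS=np.array([.6034,.0641,.0936])
RK=dict(wide=np.array([.5768,.3182,.0155]),narrow=np.array([.5022,.3171,.0155]),medium=np.array([.4283,.3159,.0155]))
def pick(x,y,t,w,under=0,hover=.12):
    grip(min(.088,w+.035)); z=under+.021
    Q=at_pose(x,y,z+hover,t); robot.move_straight([x,y,z+.02]); robot.move_straight([x,y,z],speed=.06)
    g=grip(0,30); s=status.observe(); print("gap",s["finger_gap"],"wf",wf(),s["clock"])
E
python3 - <<'E'
from h import *; from ov import overlay
ims=dict(np.load("ims0.npz"))
for n,p0 in(("narrow",(.4374,-.2762,.28)),("medium",(.4364,.0975,.446)),("wide",(.442,-.1055,.235))):
    for w in({"top":ims["top"]},{"side":ims["side"]}):
        p,s=fit(p0,cseg(W[n]),w);print(n,list(w),np.round(p,4),round(s,1))
        if n=="narrow" and "top" in w: P=p
pick(*P,.012)
robot.move_straight([P[0],P[1],.2]); s=status.observe();print(s["finger_gap"],s["ee_pos"],wf())
x,y=loc(TS,0,0); at_pose(x,y,.12,TS[2]); print(status.observe()["ee_pos"],status.observe()["clock"])
ims={c:avg(c,4) for c in("top","side")};np.savez("ims1.npz",**ims)
overlay(ims,[],None,[("top",(235,130,130,70),5),],"pics/hov1.png")
E
```

```text
narrow ['top'] [ 0.4381 -0.2782  0.2822] 14.9
narrow ['side'] [ 0.4411 -0.2725  0.3409] 13.6
medium ['top'] [0.4357 0.0973 0.4315] 14.9
medium ['side'] [0.4379 0.1045 0.4277] 15.0
wide ['top'] [ 0.4406 -0.1055  0.2432] 14.8
wide ['side'] [ 0.4427 -0.0979  0.2409] 14.8
gap 0.011593118112390386 wf [0.14 0.12 1.14] 7.4083
0.011747884828901996 [ 0.43781879 -0.27794248  0.19922319] [-0.19  0.25 -1.91]
[0.60351088 0.0630756  0.12016821] 10.1917
```

View pics/hov1.png

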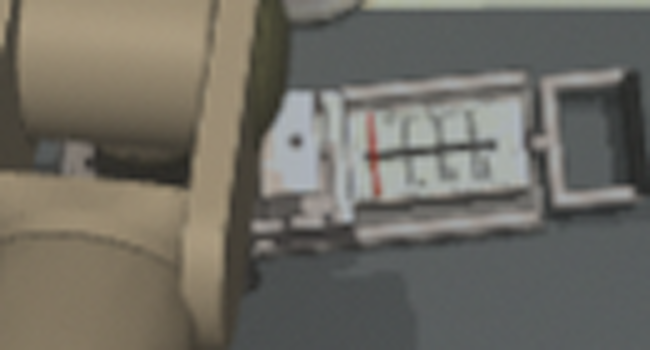

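Run:
```python
from h import *; from ov import overlay
ims=dict(np.load("ims1.npz"))
s=status.observe();e=s["ee_pos"];print(e,Ro.from_quat(s["tcp_rot"]).as_matrix()[:,1])
z=e[2]-.021+.012
S=cseg(.012,z)
H=[S[0],S[1],S[2],S[10],S[11]]; full=S
p0=(e[0],e[1],TS[2])
for n,w,g in(("top-head",{"top":ims["top"]},H),("side-full",{"side":ims["side"]},S)):
    p,sc=fit(p0,g,w,span=(.012,.012,.02));print(n,np.round(p,4),round(sc,1),"minus tcp",np.round(p[:2]-e[:2],4))
for c in ims: print(c,fit(TS,TEST,{c:ims[c]},span=(.012,.012,.02)))
overlay(ims,S,p0,[("side",(215,140,100,110),5)],"pics/hov2.png")
```

```text
[0.60343341 0.06375734 0.12009501] [9.95669015e-01 9.29687680e-02 1.44124968e-04]
top-head [0.6006 0.0639 0.128 ] 11.8 minus tcp [-0.0028  0.0002]
side-full [0.5811 0.0576 0.2279] 8.4 minus tcp [-0.0223 -0.0062]
top (array([0.60288409, 0.06459624, 0.09395812]), np.float64(8.934735283854177))
side (array([0.60534905, 0.06761729, 0.11109729]), np.float64(9.0809363986634))
```

View pics/hov2.png

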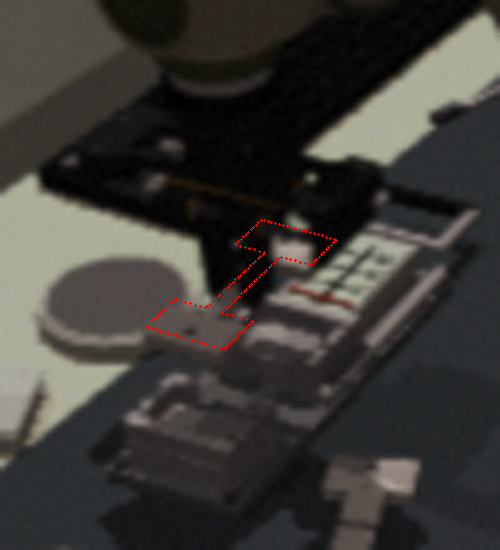

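```bash
cat >> h.py <<'E'
def fit2(p0,segs,ims,span=.010):
    """xy fit, heading fixed"""
    p=np.array(p0,float)
    for s,f in((2.0,1),(1.0,.35)):
        maps={c:gradmap(i,s) for c,i in ims.items()}
        g=[(score(p+np.array([a,b,0])*f,segs,maps),a,b,0) for a in np.linspace(-1,1,15)*span for b in np.linspace(-1,1,15)*span]
        p=p+np.array(max(g)[1:])*f
    r=minimize(lambda v:-score((*v,p[2]),segs,maps),p[:2],method="Nelder-Mead",options=dict(initial_simplex=p[:2]+np.array([[0,0],[.001,0],[0,.001]])))
    return r.x,-r.fun
E
python3 - <<'E'
from h import *; from ov import overlay
x,y=loc(TS,0,0)
robot.move_straight([x,y,.073]); robot.dwell(.3)
s=status.observe();e=s["ee_pos"];print(e,wf(),s["finger_gap"])
ims={c:avg(c,4) for c in("top","side")};np.savez("ims2.npz",**ims)
z=e[2]-.009;S=cseg(.012,z);H=[S[0],S[1],S[2],S[10],S[11]];H2=[S[3+1],S[5],S[6],S[7],S[8]]
p0=(e[0],e[1],TS[2])
for n,c,g in(("top -y head","top",H),("side -y head","side",H),("side +y head","side",S[4:9]),("side all","side",S)):
    p,sc=fit2(p0,g,{c:ims[c]});print(n,np.round(p,4),round(sc,1),"minus tcp local mm",np.round(np.array(inv(np.array(p0),p))*1000,1))
PK=box(-.032,.032,.034,.074,.046)
overlay(ims,S+PK,p0,[("side",(235,165,75,75),7),("top",(260,130,50,60),6)],"pics/hov3.png")
E
```

```text
[0.60367122 0.06409754 0.07377502] [-0.09 -0.79 -1.72] 0.011702841539532896
top -y head [0.6052 0.0654] 11.7 minus tcp local mm [1.6 1.2]
side -y head [0.586  0.0747] 10.1 minus tcp local mm [-16.6  12.2]
side +y head [0.6021 0.0718] 8.3 minus tcp local mm [-0.9  7.8]
side all [0.6022 0.0753] 7.1 minus tcp local mm [-0.4 11.3]
```

View pics/hov3.png

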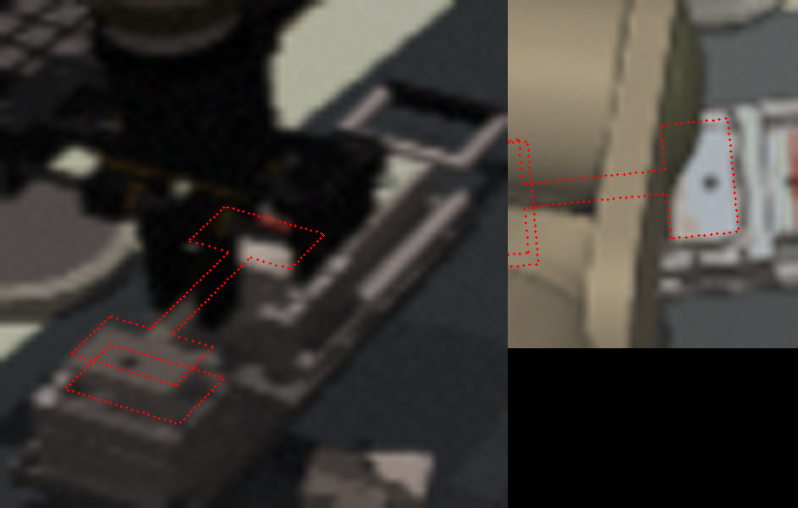

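```bash
cat >> h.py <<'E'
def lower(T,dx,dy,z0,z1,psi=None,step=.003,fmax=4):
    """guarded descent at offset (dx,dy) in frame T; returns True if z1 reached"""
    x,y=loc(T,dx,dy); b=status.observe()["wrist_force"]; z=z0
    while z>z1+1e-6:
        z=max(z1,z-step); robot.move_straight([x,y,z],speed=.04)
        d=status.observe()["wrist_force"]-b
        if np.linalg.norm(d)>fmax: 
            print("contact z",round(z,4),"dxy",dx,dy,np.round(d,1)); return False
    return True
def insert(T,dx,dy,ztop,z1,r=(.0015,.003)):
    offs=[(0,0)]+[(a*np.cos(t),a*np.sin(t)) for a in r for t in np.arange(8)*np.pi/4]
    for o in offs:
        X,Y=dx+o[0],dy+o[1]
        robot.move_straight([*loc(T,X,Y),ztop],speed=.05); robot.dwell(.1)
        if lower(T,X,Y,ztop,z1): print("in at",round(X,4),round(Y,4)); return X,Y
    return None
E
python3 - <<'E'
from h import *
r=insert(TS,-.0013,-.0008,.073,.0525)
s=status.observe();print(r,s["ee_pos"],wf(),s["finger_gap"],s["clock"])
E
```

```text
in at -0.0013 -0.0008
(-0.0013, -0.0008) [0.60219042 0.06318618 0.05237163] [ 0.36  0.41 -2.2 ] 0.011478275329523797 13.8583
```

```bash
cat >> h.py <<'E'
def to_bar():
    grip(.040); x,y=loc(TS,0,-.258); at_pose(x,y,.13,TS[2]+np.pi/2)
    robot.move_straight([x,y,.07]); b=status.observe()["wrist_force"]
    for z in(.05,.04,.031):
        robot.move_straight([x,y,z],speed=.08)
        d=status.observe()["wrist_force"]-b
        if np.linalg.norm(d)>6: print("bar contact",z,d); return False
    robot.dwell(.2); return status.observe()["wrist_force"]
def pull(h0,d,speed=.03):
    """bar at tester y = h0-d"""
    robot.move_straight([*loc(TS,0,h0-d),.031],speed=speed); robot.dwell(.25)
    s=status.observe();l=inv(TS,s["ee_pos"]);u=np.array([np.sin(TS[2]),-np.cos(TS[2])])
    return round(l[1]*1000,1),s["wrist_force"]
def axial(f,b): return round(float(-(f-b)[:2]@np.array([np.sin(TS[2]),-np.cos(TS[2])])),2)
E
python3 - <<'E'
from h import *
grip(.045); x,y=loc(TS,-.0013,-.0008); robot.move_straight([x,y,.15]); 
b=to_bar()
if b is not False:
    grip(0,15); robot.dwell(.2); s=status.observe()
    print("gap",s["finger_gap"],"loc",np.round(inv(TS,s["ee_pos"]),4),"d axial",axial(s["wrist_force"],b),b)
    for d in(.004,.008,.012,.016):
        y,f=pull(-.258,d); print(d,y,axial(f,b),np.round(f-b,1))
    print(status.observe()["clock"])
    im=avg("top",3);ims={"top":im};from ov import overlay
    overlay(ims,[],None,[("top",(230,135,150,60),5.2)],"pics/pull1.png")
E
```

```text
gap 0.012321400403184244 loc [ 0.    -0.258] d axial 0.86 [ 0.04178482 -0.108689    0.19197961]
0.004 -262.0 -0.1 [-0.3 -0.1  0.1]
0.008 -265.9 2.5 [0.3 2.5 1.7]
0.012 -270.0 4.61 [-1.   4.5  0.6]
0.016 -273.8 5.45 [-0.5  5.4  1.1]
21.2417
```

View pics/pull1.png

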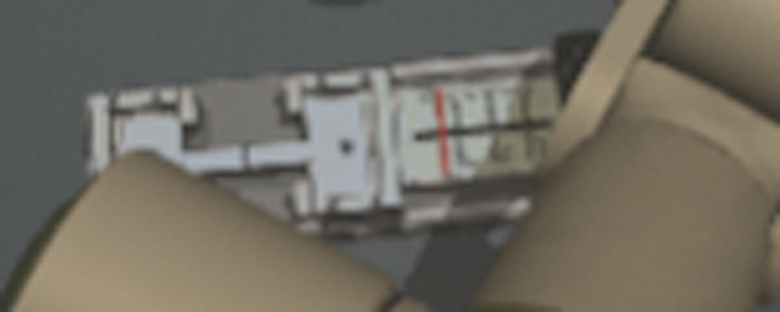

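```bash
cat >> h.py <<'E'
def strip(im,y0=-.2,y1=.08,x0=-.045,x1=.045,z=.039,k=2000):
    ys=np.arange(y1,y0,-1/k);xs=np.arange(x1,x0,-1/k)
    X,Y=np.meshgrid(ys,xs);c,s=np.cos(TS[2]),np.sin(TS[2])
    P=np.stack([TS[0]+c*Y-s*X,TS[1]+s*Y+c*X,np.full(X.shape,z)],-1).reshape(-1,3)
    m=projn("top",P).astype(np.float32).reshape(*X.shape,2)
    return cv2.remap(im.astype(np.float32),m,None,cv2.INTER_CUBIC)
E
python3 - <<'E'
from h import *
y,f=pull(-.258,.021); b=np.array([.04178482,-.108689,.19197961]); print(y,axial(f,b))
im=avg("top",3); im0=np.load("ims0.npz")["top"]; np.savez("ims3.npz",top=im)
A=strip(im0,-.2,-.07);B=strip(im,-.2,-.07)
m=np.vstack([A,B]);cv2.imwrite("pics/strip1.png",cv2.resize(np.clip(m,0,255).astype(np.uint8),None,fx=3,fy=1.6))
for S in(A,B):
    red=(S[...,2]-S[...,:2].mean(-1)).clip(8,None)-8; r=red[60:120].sum(0); print("pointer mm",-70-.5*(r*np.arange(len(r))).sum()/r.sum())
E
```

```text
-278.7 5.54
pointer mm -101.07834852968367
pointer mm -153.17163536529145
```

View pics/strip1.png

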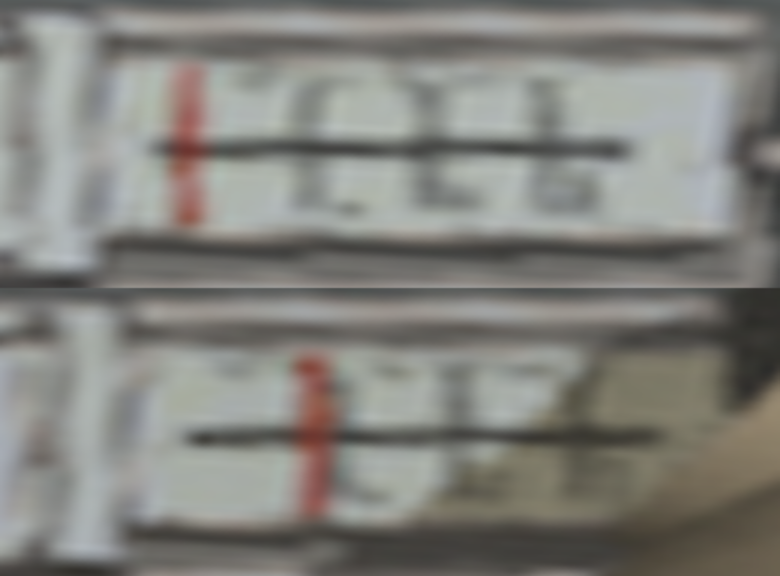

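```bash
cat >> h.py <<'E'
def pointer(im,exp):
    S=strip(im,-(exp+9)/1000,-(exp-9)/1000); r=((S[...,2]-S[...,:2].mean(-1)).clip(25,None)-25)[45:135].sum(0)
    return round(-(exp-9)-.5*(r*np.arange(len(r))).sum()/max(r.sum(),1e-6),1)
E
python3 - <<'E'
from h import *
b=np.array([.04178482,-.108689,.19197961])
y,f=pull(-.258,.0252); print(y,axial(f,b)); robot.dwell(1.0)
im=avg("top",3); print("pointer",pointer(im,126.3),"home",pointer(np.load("ims0.npz")["top"],101)); robot.dwell(.3)
np.savez("ims4.npz",top=im)
print(status.observe()["clock"])
S=strip(im,-.2,-.07);cv2.imwrite("pics/strip2.png",cv2.resize(np.clip(S,0,255).astype(np.uint8),None,fx=3,fy=3))
E
```

```text
-282.7 6.9
pointer -125.8 home -101.1
24.1
```

View pics/strip2.png

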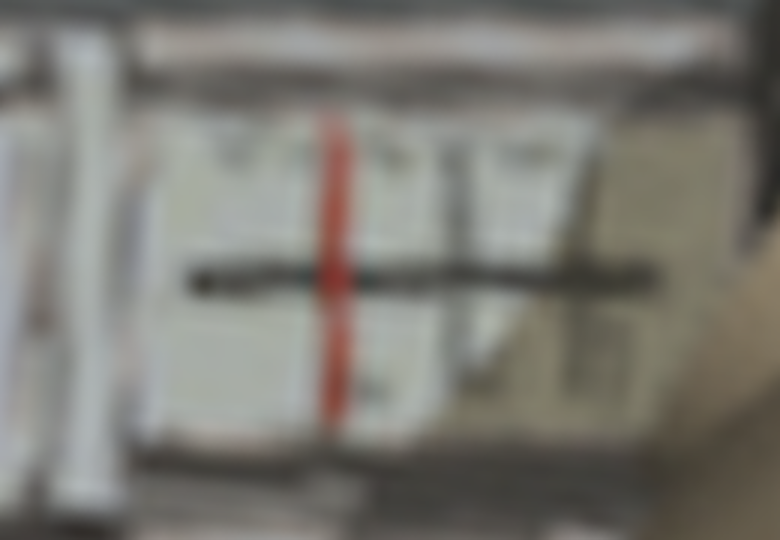

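```bash
cat >> h.py <<'E'
def home_bar():
    y,f=pull(-.258,0,.06); grip(.040); robot.dwell(.2)
    robot.move_straight([*loc(TS,0,-.258),.12],speed=.2)
E
python3 - <<'E'
from h import *
home_bar()
im=avg("top",3);print("pointer",pointer(im,101))
pick(*loc(TS,-.0013,-.0018),TS[2],.012,under=.0315)
x,y=loc(TS,-.0013,-.0018);robot.move_straight([x,y,.16]);s=status.observe();print(s["finger_gap"],wf())
R=RK["narrow"];at_pose(R[0],R[1],.16,R[2]);robot.move_straight([R[0],R[1],.075]);robot.dwell(.2)
s=status.observe();e=s["ee_pos"];print(e,wf(),s["finger_gap"],s["clock"])
ims={c:avg(c,4) for c in("top","side")};np.savez("ims5.npz",**ims)
z=e[2]-.009;S=cseg(.012,z);p0=(e[0],e[1],R[2])
for n,g in(("-y",[S[0],S[1],S[2],S[10],S[11]]),("+y",S[4:9]),("all",S)):
    p,sc=fit2(p0,g,{"top":ims["top"]});print(n,round(sc,1),np.round((p-e[:2])*1000,1))
from ov import overlay
overlay(ims,S,p0,[("top",(155,155,75,95),5),("side",(195,225,85,85),5)],"pics/rk1.png")
E
```

```text
pointer -101.1
gap 0.01159004158459133 wf [0.02 0.03 0.71] 29.775
0.01173383358540607 [ 0.03 -0.   -1.19]
[0.50262346 0.31720184 0.07598298] [-0.3   0.89 -1.49] 0.01145340963866339 32.625
-y 9.7 [-4.9 12.9]
+y 5.7 [5.9 9.6]
all 7.1 [-3.  -1.9]
```

View pics/rk1.png

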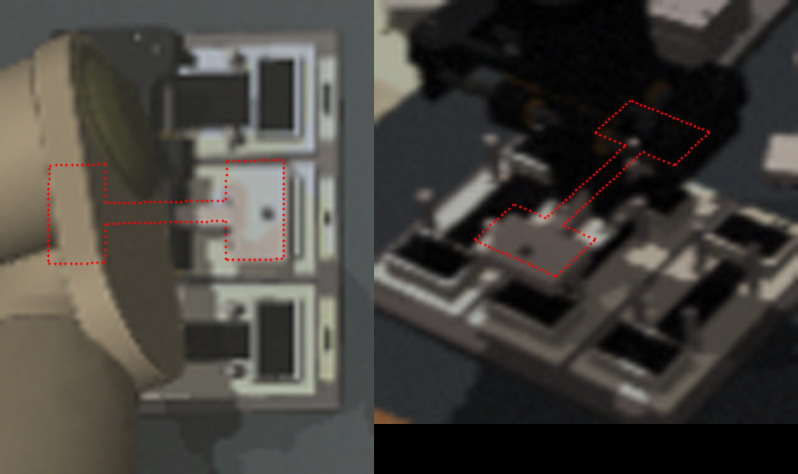

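Run:
```python
from h import *
R=RK["narrow"]
r=insert(R,0,0,.068,.0475)
s=status.observe();print(r,s["ee_pos"],wf(),s["finger_gap"],s["clock"])
```

```text
in at 0 0
(0, 0) [0.50222184 0.31708438 0.04736672] [ 1.9  -0.23 -3.08] 0.011642165089499812 35.1667
```

```bash
cat > job.py <<'E'
from h import *
import sys
def nextc(n,p0):
    im=avg("top",4);np.savez(f"im_{n}.npz",top=im)
    r=[fit(p,cseg(W[n]),{"top":im}) for p in(p0,)]
    print(n,np.round(r[0][0],4),round(r[0][1],1)); return r[0][0],r[0][1]
def load(n,P):
    w=W[n]
    for k in range(2):
        pick(*P,w); robot.move_straight([P[0],P[1],.16]); g=status.observe()["finger_gap"]; print("held gap",g)
        if abs(g-w)<.003: break
    else: return False
    x,y=loc(TS,-.0013,-.0008); at_pose(x,y,.16,TS[2]); robot.move_straight([x,y,.075])
    g=status.observe()["finger_gap"]; print("gap at nest",g)
    if abs(g-w)>.003: return False
    r=insert(TS,-.0013,-.0008,.073,.0525)
    if r is None: return False
    grip(w+.03); robot.move_straight([*loc(TS,r[0],r[1]),.15]); print("in nest",status.observe()["clock"]); return True
def proof(draw):
    b=to_bar()
    if b is False: return
    grip(0,25); robot.dwell(.2); print("bar gap",status.observe()["finger_gap"])
    for d in(draw-.006+.005,draw+.005):
        y,f=pull(-.258,d); print(d,y,"axial",axial(f,b),"expect",2+.25e3*(d-.005))
        im=avg("top",2); e=101.1+d*1000; print("pointer travel",round(-pointer(im,e)-101.1,1))
    np.savez("im_p.npz",top=im);robot.dwell(1.2)
    print(status.observe()["clock"],status.observe()["finger_gap"])
E
python3 - <<'E'
from job import *
R=RK["narrow"]
grip(.042);robot.move_straight([R[0],R[1],.13]); at_pose(.5,.02,.25,R[2])
im=avg("top",4);np.savez("im_a.npz",top=im)
p,s=fit2(R,cseg(.012,.036),{"top":im});print("narrow in rack, mm off",np.round((p-R[:2])*1000,1),round(s,1))
P,s=nextc("medium",(.4357,.0973,.4315))
Pw=fit((.4406,-.1055,.2432),cseg(.036),{"top":im});print("wide",Pw)
from ov import overlay
overlay({"top":im},cseg(.024),P,[("top",(150,130,220,130),3.6)],"pics/a.png")
E
```

```text
narrow in rack, mm off [-0.1 -1.1] 11.7
medium [0.437  0.1163 0.3122] 6.1
wide (array([ 0.4407326 , -0.10557931,  0.2459772 ]), np.float64(14.766861569525476))
```

View pics/a.png

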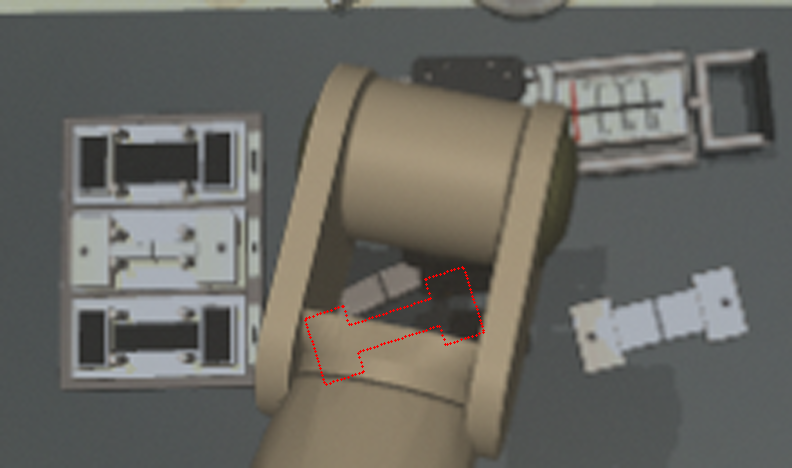

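The narrow coupon is seated in its station. The arm hides most of the medium one, and its waist now shows near px (256,210), so it has been knocked aside. I'll move the arm clear and measure again.

Run:
```python
from job import *
at_pose(.30,-.35,.25,0)
im=avg("top",4)
best=[]
for r in spotter.outline_of("top","coupon_medium")[:3]:
    q_=rect("top",r["region"],.012);print(round(r["score"],2),q_)
    if r["score"]>.4 and 4000<q_[5]<8000: best.append((q_[0],q_[1],q_[4]-np.pi/2))
best.append((*at("top",(256.1,209.7),.012)[:2],.47))
F=[fit(b,cseg(.024),{"top":im}) for b in best]
for f in F: print(np.round(f[0],4),round(f[1],1))
P,s=max(F,key=lambda f:f[1])
if s>13.5 and load("medium",P): proof(.040)
```

```text
0.96 (0.4684, 0.1236, 140, 60, np.float64(2.001), 5159)
[0.4699 0.1262 0.4351] 14.9
[0.4699 0.1261 0.4332] 14.9
gap 0.023682507995481047 wf [1.06 0.86 0.97] 44.1333
held gap 0.023654819742617426
gap at nest 0.023535395332570038
in at -0.0013 -0.0008
in nest 50.075
bar gap 0.011778968417153653
0.039 -295.7 axial 9.9 expect 10.5
pointer travel 37.6
0.045 -301.4 axial 12.07 expect 12.0
pointer travel 43.4
57.7 0.012045988795615732
```

```bash
cat >> job.py <<'E'
def stow(n,dx=.0005):
    w=W[n]; home_bar(); im=avg("top",2);print("pointer home",pointer(im,101))
    pick(*loc(TS,-.0013,-.0018),TS[2],w,under=.0315)
    robot.move_straight([*loc(TS,-.0013,-.0018),.16]);g=status.observe()["finger_gap"];print("held",g)
    if abs(g-w)>.003: return False
    R=RK[n];at_pose(*loc(R,dx,0),.16,R[2]);robot.move_straight([*loc(R,dx,0),.08]);robot.dwell(.2)
    g=status.observe()["finger_gap"];print("at rack",g)
    if abs(g-w)>.003: return False
    r=insert(R,dx,0,.068,.0475);print(wf())
    if r is None: return False
    grip(w+.03);robot.move_straight([*loc(R,r[0],r[1]),.15]);at_pose(.30,-.35,.25,0)
    im=avg("top",4);np.savez(f"im_s{n}.npz",top=im)
    p,s=fit2(R,cseg(w,.036),{"top":im});print(n,"in rack, mm off",np.round((p-R[:2])*1000,1),round(s,1),status.observe()["clock"])
    return True
E
python3 - <<'E'
from job import *
print(stow("medium"))
E
```

```text
pointer home -101.1
gap 0.02379085317522279 wf [0.15 0.09 0.67] 63.8083
held 0.02310581332374729
at rack 0.023085663974428728
in at 0.0005 0
[-0.4   1.06 -0.38]
medium in rack, mm off [ 0.2 -2.1] 12.4 73.05
True
```

Run:
```python
from job import *
P,s=nextc("wide",(.4406,-.1055,.2432))
if s>13.5 and load("wide",P): proof(.0612)
```

```text
wide [ 0.4405 -0.1055  0.2448] 14.8
gap 0.035392626819952464 wf [ 0.69 -0.14  0.43] 76.775
held gap 0.0354752272459986
gap at nest 0.035756313866108114
contact z 0.064 dxy -0.0013 -0.0008 [ 5.5 -0.1 -0. ]
in at 0.0002 -0.0008
in nest 84.1833
bar gap 0.011827344819941585
0.0602 -315.7 axial 14.95 expect 15.799999999999999
pointer travel 57.7
0.0662 -321.3 axial 16.23 expect 17.299999999999997
pointer travel 63.4
92.6667 0.011350194096761503
```

Run:
```python
from job import *
y,f=pull(-.258,.0678);print(y);im=avg("top",2);print("travel",round(-pointer(im,165)-101.1,1));robot.dwell(1.2)
print(stow("wide"))
im=np.load("im_swide.npz")["top"] 
from ov import overlay
overlay({"top":im},[],None,[("top",(150,130,220,130),3.6)],"pics/end.png")
```

```text
-322.8
travel 64.8
pointer home -101.1
gap 0.0355430074734271 wf [ 5.56  1.07 -1.41] 101.1083
held 0.035251915388821
at rack 0.0354090413792941
in at 0.0005 0
[ 0.39 -0.04 -1.98]
wide in rack, mm off [-1.4 -1.7] 12.6 110.3333
True
```

View pics/end.png

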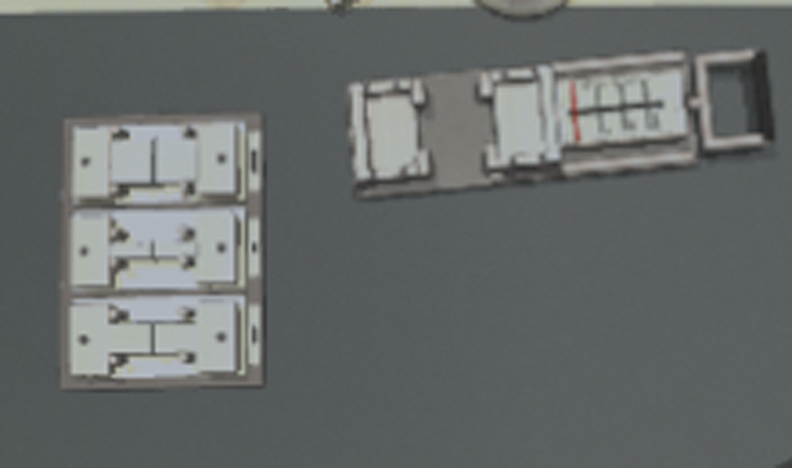

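All three coupons lie flat between their pins, the pointer is home at its starting position, and the arm is clear.

```bash
python3 -c "
from h import *
print(wf(),status.observe()['clock']); order.finish_job()"
```

```text
[-0.63  0.38  0.02] 110.3333
the job is handed in; nothing more can be done
```

I proof-loaded all three coupons in order (narrow, medium, wide), put each back in its own rack station, and handed the job in at about 110 s.

| Coupon | Mark | Draw by pointer (travel less about 5.2 mm carriage run) | Draw by force at the bar | Hold |
|---|---|---|---|---|
| Narrow | 20 mm | about 19.5 mm; pointer seen on the first mark | about 19.6 mm | over 1 s |
| Medium | 40 mm | about 38.2 mm | about 40.3 mm | over 1 s |
| Wide | 60 mm | about 58.2 mm, then nudged to about 59.6 mm and held again | about 57 mm before the nudge, not read after | over 1 s at each |

**Last checks:** the final picture shows all three coupons flat between their pins. They measure within about 2.2 mm of my fitted station centres. The pointer is back at its starting position, the arm is clear, and the wrist force is below 1 N.

**What went differently:**
- The medium coupon was knocked about 4 cm aside early on. I measured it again before picking it up.
- The wide coupon touched the nest on its first lowering and went in after a 1.5 mm shift across.

**What disagreed:**
- The side camera's fits were several millimetres off the top camera's. I used the top camera, and the coupons went into the nest and stations where it put them, apart from that shift for the wide one.
- For the medium and wide coupons, the pointer and force draws differed by 1 to 2 mm. Both stayed within the 4.5 mm tolerance.

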